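# Reset the bench monitor through its recessed key well

## Task

Reset the white static monitor on the bench: with the fingertips, push its grey sliding cover by the orange tab all the way across to uncover the sunken yellow key, reach down into the well and press that key right down for a full second, then let it come up and push the cover all the way back over it. Grip nothing, leave the blue key unpressed, and do not lift the monitor or shove it along the bench. Leave the gold packages, the bottle and the marker where they are.

Things in the scene. Friction and masses are not known exactly. Their poses are not given: they have to be found in the camera images.
- monitor: White static monitor, loose, 1.3 to 2 kg, flat on the bench; slides if pushed sideways with 6 to 14 N. Origin: under the deck's middle, on the bench; x to the display ridge (x 49 to 85 mm, 68 mm high), away from the robot at yaw 0; y to its left; z up. Deck 100 (x) x 170 (y) mm, 50 mm high.
- deck (a point): Middle of the deck's top, 50 mm above the bench, axes as the monitor. Two round upright wells, 47 mm across, 32 mm deep, open at (x, y) = (0, -32) mm (yellow key) and (0, +32) mm (blue key) from here. Low rails, 6 mm high, run along y at x = +-34 mm; end stops of that height at y = +-66 mm.
- cover_plate (a joint): Sliding cover, in m: 0 = fully over the yellow key's well; 0.064 = end stop, that well clear and the blue one covered. Moves along the monitor's +y as it grows, stays where left, friction about 1.2 N. Grey plate 61 (x) x 58 (y) x 3 mm, centred at monitor y = -32 mm when 0, its top 53.5 mm above the bench. May start up to 12 mm ajar.
- cover_tab (a point): Middle of the top of the orange tab on the cover: an upright ridge 40 mm long (monitor x), 8 mm thick (monitor y), rising 16 mm from the plate's middle to 69.5 mm above the bench. Moves with the cover; axes parallel to the monitor's. To be pushed on its flat sides, not pinched.
- reset_key (a joint): Travel of the yellow key in m: 0 = up, 0.005 = right down. Springs back; about 1.5 N to start, 4.5 N right down.
- reset_key_top (a point): Middle of the top of the round yellow key, 28 mm across, 22 mm below the deck (28 mm above the bench) when up; in the well at monitor x = 0, y = -32 mm. The key moves straight down.
- mode_key (a joint): Travel of the blue key in m (0 = up, 0.005 = right down); same kind of key, in the other well at monitor x = 0, y = +32 mm. Must not be pressed.
- package_01: Loose gold metal package with a flange, 29x48x16 mm, to the monitor's left. Origin: centre of its underside.
- package_02: Loose gold metal package, the same, to the monitor's right. Origin: centre of its underside.
- ipa_bottle: Loose white plastic bottle with screw cap, 48 mm across, 125 mm tall, beyond the package at the monitor's right. Origin: centre of its underside.
- marker: Loose white felt marker with black cap, 14 mm thick, 134 mm long along its y, lying in front of the monitor. Origin: centre of its underside.

How it is judged:
On the way, in this order (a step that is already met when the one before it is completed fails the run):
1. the cover is pushed across, clear of the yellow key's well (value of joint cover_plate above 0.056 m), for 0.1 s.
2. the yellow key is held right down with the fingertips, cover open (value of joint reset_key above 0.0038 m and value of joint cover_plate above 0.053 m and contact force between the fingers and monitor above 0.5 N), for 0.7 s.
3. the cover is pushed back over the key, which is up (value of joint cover_plate below 0.005 m and value of joint reset_key below 0.001 m), for 0.1 s.
At the end, for the whole second after the job is handed in: After the yellow key was held at least 3.8 of its 5 mm down for 0.7 s with the cover open at least 53 mm, the cover is back within 5 mm of shut, both keys are up, the monitor stands flat, at rest, within 30 mm of where it was, and the packages, bottle and marker are within 20 mm of where they were (all of step 3 and value of joint mode_key below 0.001 m and distance of monitor from where it was at the start of the episode below 0.03 m and angle between monitor's own z axis and vertical below 0.05 rad and linear speed of monitor below 0.01 m/s and distance of each of package_01, package_02, ipa_bottle, marker from where it was at the start of the episode below 0.02 m); the robot touches nothing.
It fails at once if the blue key is pressed (more than 2 mm) (value of joint mode_key above 0.002 m).
It fails at once if the tab is gripped between the fingers (y of the grasp point in the frame of cover_tab between -0.007 and 0.007 m and x of the grasp point in the frame of cover_tab between -0.03 and 0.03 m and z of the grasp point in the frame of cover_tab below 0.013 m and contact force between the fingers and monitor above 0.5 N).
It fails at once if the monitor is lifted (more than 8 mm), tipped, or shoved more than 30 mm (height (world z) of monitor above 0.008 m or angle between monitor's own z axis and vertical above 0.12 rad or distance of monitor from where it was at the start of the episode above 0.03 m).
It fails at once if a package, the bottle or the marker is displaced by more than 20 mm or knocked over (distance of any of package_01, package_02, ipa_bottle, marker from where it was at the start of the episode above 0.02 m or angle between any of package_01, package_02, ipa_bottle, marker's own z axis and vertical above 0.3 rad).
It also fails if it takes over 54 s, if anything falls off the work surface, if the arm or the gripper's body presses on something with over 40 N, if the wrist force passes 120 N, or if a joint passes its speed limit or range.

## Robot

A 6-joint arm with a two-finger parallel gripper is mounted at the origin on a cart in front of the work surface, level with it; the furniture and walls round the work are solid. World frame = base frame: x ahead of the robot, y to its left, z up, the work surface at z = 0. Lengths are in m, angles in rad, forces in N, time in s.
With the tool pointing down it reaches from about 0.35 to 0.925 m from the base axis. Payload 6.4 kg.
Tool frame: the origin (TCP) lies at the very end of the fingers, on their centre line; the grasp point (between the pads) lies 19 mm behind it; z points along the fingers, y is the line along which they close (so a half turn about z gives the same grasp; the last joint's range is limited). The gripper opens to 94 mm and grips with 3 to 60 N. Pads are 16 mm wide; open, the fingers measure 119 mm over their backs; the gripper's body (75 mm by 177 mm) begins 78 mm behind the grasp point.
Start: joints at [1.078, 0.245, 1.558, -0, 1.339, -0.174], TCP at [0.204, 0.617, 0.185] pointing down, gripper open.
Joint ranges: [-3.13, 3.13], [-1.02, 2.26], [0.13, 2.54], [-0.95, 4.09], [0.21, 2.88], [-2.74, 2.74]. Speed limits (rad/s): [2.57, 2.57, 3.14, 3.14, 3.14, 3.14].

## Interface

Orientations are given as a 3x3 rotation matrix whose columns are the frame's x, y, z axes.
In Python, from cell import get_obs, read_camera, hand_in, masks_of, mark_of gives the robot as it stands.
- The arm moves only by the shell command python3 -m inch 'ROWS' [FORCE]. ROWS is JSON, a list of rows, each an object with "rotation": the turn, a rotation vector about the tool's x, y, z in rad, a list of three; "translation": the shift along the tool's x, y, z in m, a list of three; "grip": the closure, from -1 (fully open) to 1 (shut), so that 0 is half open. In form: [{"rotation": [wx, wy, wz], "translation": [x, y, z], "grip": grip}, ...]. A call has 1 to 8 rows; each row is the pose to reach, as a shift and turn from the pose commanded when the call began, along the tool's axes at that moment; what a row does not reach only later rows make up. A row lasts 1/10 s, in which the tool goes at most 50 mm and 8.59 degrees, less where a joint would pass 70% of its speed; a pose out of reach is approached as far as the arm can. A call with a gripper value outside its range is refused whole. The fingers move at their own pace and stop on an object; FORCE is the grip in N (left out, the last holds). Time passes only in rows, so rows that repeat a pose let the fingers close. It gives the time, the measured TCP pose, the force, the opening and the grip force at its end, in the units of the state.
- get_obs(): the state, without advancing time (a new reading comes with each control period).
- read_camera(name): name is "side" or "top" or "wrist"; returns a dict with "color" (420x560x3 uint8, blue, green, red), "mtx" (3x3 intrinsics, pixels), "rvec" (rotation vector, rad) and "tvec" (3), from world to camera coordinates, as OpenCV has them. Camera axes: x right, y down, z forward; pixel columns grow to the right and rows downward; lengths in m; the calibration is good to about 2 mm. The wrist camera is an equidistant fisheye: a pixel r from the principal point sees the ray r / f radians off the axis. A picture is of the moment at which its call begins. There is no depth.
- hand_in(): hands the job in; it is judged then, once.
Trained networks look in a picture, given as the dict that the camera call returned (one of the last four; its "shot" number tells which), for a name from the list of things; names that differ only in an ending like _2 or _b are one class to them, and where a whole thing is asked for, a point or a joint stands for the part that bears it (a point fixed in the world has none). Each returns a list of dicts, best first, with "p" (0 to 1); they miss things now and then, are a little off and sometimes report something else, mostly with a low value. They report only what shows in the picture. A call takes as long as a camera call.
- masks_of(picture, query): "mask" (420x560 bool, what is visible of it) and "location" ([column, row] in pixels, amid what is visible of it).
- mark_of(picture, query): "location" ([column, row] in pixels: a listed point, or the origin of a listed thing).
The state is a dict: "t": time; "joint_pos": joint angles; "joint_vel": joint speeds; "effort": joint torques, N m; "eef_pos": TCP position; "eef_rot": TCP orientation; "contact_force": force on the tool from outside, world axes, zero at the start; "torque": the same for the moment, N m; "finger_gap": finger opening in m; "grasp_force": force on a finger pad.
Only numpy, scipy, OpenCV 4.12 (cv2) and the standard library are available. Lean on these libraries where they do the work, as an engineer would, in place of code of your own. Each camera call takes 0.05 s, during which the arm holds its last target. There are 200 camera calls.

## Working session

There is one attempt and no reset: what is moved stays moved. The work goes in short steps, Python scripts to look and compute and a shell command to move; the robot and the scene stay as the last step left them, time stands still between calls to the robot, and variables do not carry over. Pictures are saved under pics/ and viewed, at most 10 in all, crops included, and the job is handed in when it is done.

```bash
mkdir -p pics; cat > h.py <<'E'
import numpy as np, cv2
from cell import *
def ray(p,uv):
    R=cv2.Rodrigues(np.array(p["rvec"],float))[0]; t=np.array(p["tvec"],float).ravel(); K=np.array(p["mtx"])
    d=np.linalg.inv(K)@[uv[0],uv[1],1]
    return -R.T@t, R.T@d
def at(p,uv,z):
    c,d=ray(p,uv); return c+d*(z-c[2])/d[2]
def proj(p,X):
    return cv2.projectPoints(np.array(X,float).reshape(-1,3),np.array(p["rvec"],float),np.array(p["tvec"],float),np.array(p["mtx"],float),None)[0].reshape(-1,2)
E
python3 - <<'E'
from h import *
np.set_printoptions(precision=4,suppress=True)
o=get_obs(); print(o["t"],o["eef_pos"],o["eef_rot"],o["finger_gap"])
for n in("top","side"):
    p=read_camera(n); cv2.imwrite(f"pics/{n}0.png",p["color"])
    for q,z in(("monitor",0),("deck",.05),("cover_tab",.0695),("reset_key_top",.028),("package_01",0),("package_02",0),("ipa_bottle",0),("marker",0)):
        for m in mark_of(p,q)[:2]: print(n,q,round(m["p"],2),np.array(m["location"]),at(p,m["location"],z))
E
```

```text
0.0 [0.2034 0.6167 0.1837] [[-0.9496  0.3134 -0.0009]
 [ 0.3134  0.9496 -0.0017]
 [ 0.0003 -0.0018 -1.    ]] 0.09375197965923093
top monitor 0.62 [250.9 253.1] [0.52   0.1462 0.    ]
top deck 0.7 [249.7 253. ] [0.5165 0.1452 0.05  ]
top cover_tab 0.78 [261.8 248.1] [0.5243 0.1204 0.0695]
top package_01 0.83 [190.3 270.5] [0.4853 0.2717 0.    ]
top package_01 0.58 [315.3 248.8] [0.5275 0.0122 0.    ]
top package_02 0.83 [190.3 270.5] [0.4853 0.2717 0.    ]
top package_02 0.58 [315.3 248.8] [0.5275 0.0122 0.    ]
top ipa_bottle 0.69 [347.6 215.1] [ 0.5976 -0.0574  0.    ]
top marker 0.77 [276.  309.7] [0.4043 0.095  0.    ]
side monitor 0.9 [299.4 252.7] [0.5196 0.1394 0.    ]
side monitor 0.21 [344.  240.6] [0.4058 0.0991 0.    ]
side deck 0.64 [300.9 233.1] [0.5174 0.1227 0.05  ]
side cover_tab 0.64 [296.2 227.2] [0.5295 0.1226 0.0695]
side reset_key_top 0.72 [339.4 239.6] [0.4231 0.1234 0.028 ]
side package_01 0.5 [319.2 298.8] [0.4846 0.2797 0.    ]
side package_01 0.43 [290.4 215.4] [0.5348 0.0049 0.    ]
side package_02 0.5 [319.2 298.8] [0.4846 0.2797 0.    ]
side package_02 0.43 [290.4 215.4] [0.5348 0.0049 0.    ]
side ipa_bottle 0.73 [266.1 198.6] [ 0.5977 -0.0637  0.    ]
side marker 0.62 [342.  237.9] [0.4096 0.0896 0.    ]
```

```bash
python3 - <<'E'
import cv2
a=cv2.imread("pics/top0.png")[190:340,160:380]; b=cv2.imread("pics/side0.png")[170:320,220:440]
cv2.imwrite("pics/c0.png",cv2.resize(cv2.vconcat([a,b]),None,fx=2,fy=2,interpolation=2))
E
```

```text
(no output)
```

View pics/c0.png

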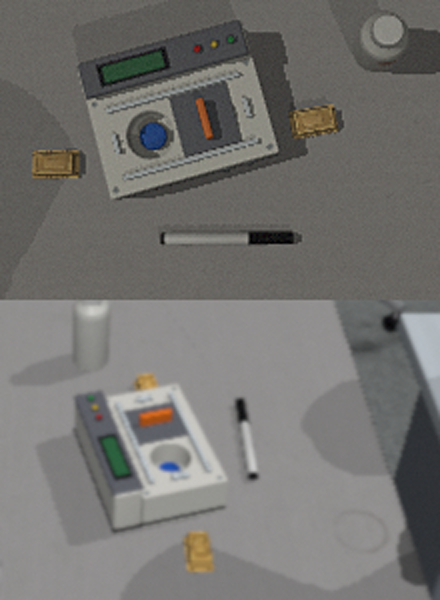

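The picture shows the tab at top-pixel (262,248), the deck's blue well open at (236,258), and a monitor yaw of about +0.27 rad. Next I'll refine that from the orange tab, blue key and deck edges.

```bash
python3 - <<'E'
from h import *
np.set_printoptions(precision=4,suppress=True)
p=read_camera("top"); im=p["color"]; hsv=cv2.cvtColor(im,cv2.COLOR_BGR2HSV)
m=((hsv[...,0]<14)&(hsv[...,1]>170)&(hsv[...,2]>120)).astype(np.uint8); m[:, :240]=0; m[:230]=0; m[275:]=0; m[:,285:]=0
v,u=np.nonzero(m); r=cv2.minAreaRect(np.c_[u,v].astype(np.float32)); print("tab",len(u),r, at(p,r[0],.066))
c=cv2.boxPoints(r); W=np.array([at(p,x,.0695) for x in c]); print(W)
m=masks_of(p,"monitor")[0]["mask"].astype(np.uint8); r=cv2.minAreaRect(cv2.findNonZero(m)); print("mon",r)
# fit pose: maximise silhouette IoU
from scipy.optimize import minimize
def sil(q):
    x,y,a=q; R=np.array([[np.cos(a),-np.sin(a)],[np.sin(a),np.cos(a)]]); out=np.zeros((420*4,560*4),np.uint8)
    for x0,x1,h in((-50,50,50),(49,85,68)):
        P=np.array([[X,Y] for X in(x0,x1) for Y in(-85,85)])/1000@R.T+[x,y]
        P=np.r_[np.c_[P,np.zeros(4)],np.c_[P,np.full(4,h/1000)]]
        cv2.fillConvexPoly(out,cv2.convexHull(((proj(p,P)+.5)*4).astype(np.float32)).astype(np.int32),1)
    return out
M=cv2.resize(m,None,fx=4,fy=4,interpolation=0)
f=lambda q:1-(sil(q)&M).sum()/(sil(q)|M).sum()
q0=np.array([.517,.145,.27])
s=minimize(f,q0,method="Nelder-Mead",options=dict(initial_simplex=[q0,q0+[.01,0,0],q0+[0,.01,0],q0+[0,0,.08]],maxiter=120)); print(s.x,s.fun)
E
```

```text
tab 64 ((261.5845947265625, 248.4769287109375), (19.64609718322754, 3.1574084758758545), 74.74488067626953) [0.5239 0.121  0.066 ]
[[0.5412 0.1288 0.0695]
 [0.5428 0.1228 0.0695]
 [0.506  0.113  0.0695]
 [0.5045 0.1189 0.0695]]
mon ((248.23081970214844, 244.6668701171875), (71.15292358398438, 86.97291564941406), 74.5213623046875)
[0.5168 0.1433 0.2591] 0.02077347841147581
```

```bash
python3 -m inch '[{"rotation":[0,0,-0.14],"translation":[-0.038,-0.032,0],"grip":1},{"rotation":[0,0,-0.28],"translation":[-0.076,-0.064,0],"grip":1},{"rotation":[0,0,-0.42],"translation":[-0.114,-0.096,0],"grip":1},{"rotation":[0,0,-0.578],"translation":[-0.152,-0.128,0],"grip":1},{"rotation":[0,0,-0.578],"translation":[-0.190,-0.160,0],"grip":1},{"rotation":[0,0,-0.578],"translation":[-0.228,-0.192,0],"grip":1},{"rotation":[0,0,-0.578],"translation":[-0.266,-0.223,0],"grip":1},{"rotation":[0,0,-0.578],"translation":[-0.304,-0.255,0],"grip":1}]' 10
python3 - <<'E'
from h import *
np.set_printoptions(precision=4,suppress=True)
o=get_obs();R=np.array(o["eef_rot"]);print(o["t"],o["eef_pos"],R,o["finger_gap"]);print(R.T@([.533,.084,.14]-np.array(o["eef_pos"])))
E
```

```text
t: 1.8
eef_pos: [0.4121, 0.2801, 0.1851]
eef_rot: [[-0.967, -0.257, 0.001], [-0.257, 0.967, 0.0], [-0.001, 0.0, -1.0]]
contact_force: [0.0, 0.9, -0.7]
finger_gap: 0.0336
grasp_force: 0.0
1.8 [0.4121 0.2801 0.1851] [[-0.9665 -0.2565  0.0009]
 [-0.2565  0.9665  0.0004]
 [-0.001   0.0001 -1.    ]] 0.033609341444774746
[-0.0665 -0.2205  0.0452]
```

```bash
python3 -m inch '[{"rotation":[0,0,0],"translation":[-0.013,-0.044,0],"grip":1},{"rotation":[0,0,0],"translation":[-0.026,-0.088,0],"grip":1},{"rotation":[0,0,0],"translation":[-0.040,-0.132,0.01],"grip":1},{"rotation":[0,0,0],"translation":[-0.053,-0.176,0.025],"grip":1},{"rotation":[0,0,0],"translation":[-0.0665,-0.2205,0.045],"grip":1},{"rotation":[0,0,0],"translation":[-0.0665,-0.2205,0.045],"grip":1},{"rotation":[0,0,0],"translation":[-0.0665,-0.2205,0.045],"grip":1}]'
python3 - <<'E'
from h import *
np.set_printoptions(precision=4,suppress=True)
o=get_obs();R=np.array(o["eef_rot"]);print(o["t"],o["eef_pos"],o["finger_gap"])
p=read_camera("wrist"); cv2.imwrite("pics/w1.png",p["color"])
Rc=cv2.Rodrigues(np.array(p["rvec"],float))[0]; t=np.array(p["tvec"],float).ravel(); K=np.array(p["mtx"]);print(K)
def wat(uv,z):
    v=(np.array(uv)-K[:2,2])/[K[0,0],K[1,1]]; r=np.linalg.norm(v); d=Rc.T@np.r_[v/r*np.sin(r),np.cos(r)]; c=-Rc.T@t
    return c+d*(z-c[2])/d[2]
for q,z in(("monitor",0),("deck",.05),("cover_tab",.0695),("mode_key",.028)):
    for m in mark_of(p,q)[:2] if q!="mode_key" else masks_of(p,q)[:1]: print(q,m["p"],m["location"],wat(m["location"],z))
hsv=cv2.cvtColor(p["color"],cv2.COLOR_BGR2HSV)
m=((hsv[...,0]<14)&(hsv[...,1]>150)&(hsv[...,2]>100)).astype(np.uint8)
n,_,st,ce=cv2.connectedComponentsWithStats(m); 
for i in range(1,n):
    if st[i,4]>60: print(st[i],ce[i],wat(ce[i],.0695))
E
```

```text
t: 2.5
eef_pos: [0.532, 0.085, 0.1392]
eef_rot: [[-0.967, -0.254, -0.001], [-0.254, 0.967, 0.0], [0.001, 0.001, -1.0]]
contact_force: [0.4, 0.4, -0.3]
finger_gap: 0.0005
grasp_force: 0.0
2.5 [0.532  0.085  0.1392] 0.0004633199064214198
[[325.1923   0.     278.4325]
 [  0.     325.1923 207.0524]
 [  0.       0.       1.    ]]
monitor 0.57 [335.1, 194.4] [0.5196 0.1465 0.    ]
deck 0.82 [343.1, 205.5] [0.5178 0.1451 0.05  ]
cover_tab 0.56 [318.2, 209.2] [0.5222 0.1192 0.0695]
mode_key 0.6 [366.5, 195.1] [0.5061 0.1715 0.028 ]
[316 187  10  46 397] [320.1788 209.5239] [0.522  0.121  0.0695]
```

View pics/w1.png

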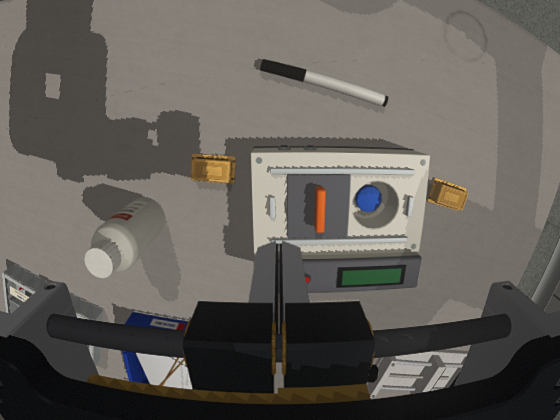

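The wrist picture shows the tab at (320,210), left of the open blue well, and the closed fingertips aligned with the monitor. The estimates agree to about 2 mm, so I go down and push.

```bash
python3 -m inch '[{"rotation":[0,0,0],"translation":[0,0,0.04],"grip":1},{"rotation":[0,0,0],"translation":[0,0,0.07],"grip":1},{"rotation":[0,0,0],"translation":[0,0,0.078],"grip":1},{"rotation":[0,0,0],"translation":[0,0,0.078],"grip":1},{"rotation":[0,0,0],"translation":[0,0.01,0.078],"grip":1},{"rotation":[0,0,0],"translation":[0,0.02,0.078],"grip":1},{"rotation":[0,0,0],"translation":[0,0.026,0.078],"grip":1},{"rotation":[0,0,0],"translation":[0,0.032,0.078],"grip":1}]'
python3 -m inch '[{"rotation":[0,0,0],"translation":[0,0.007,0],"grip":1},{"rotation":[0,0,0],"translation":[0,0.014,0],"grip":1},{"rotation":[0,0,0],"translation":[0,0.021,0],"grip":1},{"rotation":[0,0,0],"translation":[0,0.028,0],"grip":1},{"rotation":[0,0,0],"translation":[0,0.034,0],"grip":1},{"rotation":[0,0,0],"translation":[0,0.038,0],"grip":1},{"rotation":[0,0,0],"translation":[0,0.040,0],"grip":1},{"rotation":[0,0,0],"translation":[0,0.040,0],"grip":1}]'
```

```text
t: 3.55
eef_pos: [0.5242, 0.1175, 0.0627]
eef_rot: [[-0.966, -0.257, 0.002], [-0.257, 0.966, -0.0], [-0.002, -0.0, -1.0]]
contact_force: [0.3, -0.2, -0.2]
finger_gap: 0.0003
grasp_force: 0.0
t: 4.35
eef_pos: [0.5136, 0.1555, 0.0617]
eef_rot: [[-0.967, -0.257, -0.0], [-0.257, 0.967, -0.0], [0.0, -0.0, -1.0]]
contact_force: [-0.4, 0.7, 0.0]
finger_gap: 0.0003
grasp_force: 0.0
```

```bash
cat >> h.py <<'E'
M0=np.array([.5175,.1445]); A=.26
def mon(P):
    d=np.array(P)[:2]-M0; c,s=np.cos(A),np.sin(A); return np.array([c*d[0]+s*d[1],-s*d[0]+c*d[1]])
def wat(p,uv,z):
    Rc=cv2.Rodrigues(np.array(p["rvec"],float))[0]; t=np.array(p["tvec"],float).ravel(); K=np.array(p["mtx"])
    v=(np.array(uv)-K[:2,2])/K[0,0]; r=np.linalg.norm(v); d=Rc.T@np.r_[v/r*np.sin(r),np.cos(r)]; c=-Rc.T@t
    return c+d*(z-c[2])/d[2]
def orange(p):
    hsv=cv2.cvtColor(p["color"],cv2.COLOR_BGR2HSV)
    m=((hsv[...,0]<14)&(hsv[...,1]>150)&(hsv[...,2]>100)).astype(np.uint8)
    n,_,st,ce=cv2.connectedComponentsWithStats(m); return [(st[i].tolist(),ce[i]) for i in range(1,n) if st[i,4]>60]
E
python3 - <<'E'
from h import *
p=read_camera("wrist"); cv2.imwrite("pics/w2.png",p["color"][100:300,180:460])
print(mon(get_obs()["eef_pos"]))
for s,c in orange(p): print(s,c,mon(wat(p,c,.0695)))
for m in mark_of(p,"deck")[:1]: print(m,wat(p,m["location"],.05))
E
```

```text
[-0.00092407  0.01139861]
[217, 212, 17, 62, 697] [223.83787661 244.68292683] [-0.00140784 -0.02315487]
{'location': [258.9, 236.8], 'p': 0.61} [0.51859299 0.14335019 0.05      ]
```

View pics/w2.png

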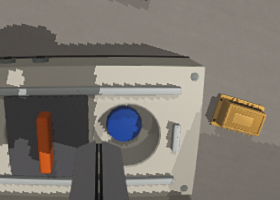

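The cover did not move: the tab (crop (45,142)) is still at -23 mm while the fingers now stand beyond it at (97,143), over the plate's edge. I'll check what height the fingertips really have.

```bash
python3 - <<'E'
from h import *
o=get_obs(); T=np.array(o["eef_pos"]); print(o["t"],T)
p=read_camera("wrist")
Rc=cv2.Rodrigues(np.array(p["rvec"],float))[0]; t=np.array(p["tvec"],float).ravel(); K=np.array(p["mtx"])
print("cam",-Rc.T@t, "axis",Rc[2])
for dz in(0,.02):
    X=Rc@(T+[0,0,dz])+t; r=np.arctan2(np.hypot(*X[:2]),X[2]); print(K[:2,2]+K[0,0]*r*X[:2]/np.hypot(*X[:2])-[180,100])
s=read_camera("side"); a=proj(s,T)[0]; print(a)
im=s["color"][190:270,250:370]; im=cv2.resize(im,None,fx=5,fy=5,interpolation=2)
u,v=((a-[250,190])*5).astype(int); cv2.circle(im,(u,v),4,(0,0,255),1); cv2.imwrite("pics/s2.png",im)
E
```

```text
4.45 [0.51370522 0.15520154 0.06178458]
cam [0.4324982  0.13442458 0.26220194] axis [ 0.27792131  0.07371412 -0.95777136]
[ 97.3427757  141.02569668]
[ 97.24468815 153.6430544 ]
[303.65980443 239.25661371]
```

View pics/s2.png

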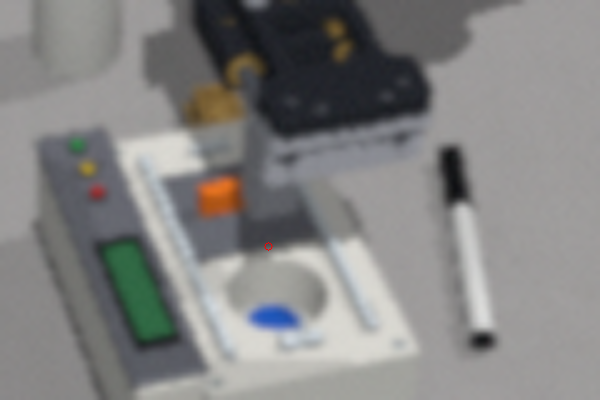

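The side picture shows the fingertips at crop (268,218), well above the predicted TCP (268,247). So the real tip is higher than reported, and it passed over the tab. I'll quantify that.

```bash
python3 - <<'E'
from h import *
from scipy.optimize import brentq
s=read_camera("side"); T=np.array(get_obs()["eef_pos"])
for row in(231,233.6,236):
    print(row, brentq(lambda z: proj(s,[T[0],T[1],z])[0][1]-row,0,.2))
# check side cam: deck/tab predicted by model pose
c,si=np.cos(A),np.sin(A)
for m in([.0,-.024,.0695],[.0,.032,.05],[-.05,.085,.05],[.049,.085,.05]):
    w=[M0[0]+c*m[0]-si*m[1],M0[1]+si*m[0]+c*m[1],m[2]]; print(m,(proj(s,w)[0]-[250,190])*5)
E
```

```text
231 0.08832590746604786
233.6 0.0800188651072596
236 0.07228111147486242
[0.0, -0.024, 0.0695] [243.1179368 183.9794649]
[0.0, 0.032, 0.05] [279.57240519 295.40410668]
[-0.05, 0.085, 0.05] [423.11488672 356.17877032]
[0.049, 0.085, 0.05] [213.97460124 400.43721667]
```

The real tip is about 18 mm above the reported TCP. I'll go back to the tab's -y side over the plate and touch down gently to find the offset.

```bash
python3 -m inch '[{"rotation":[0,0,0],"translation":[0,0,-0.02],"grip":1},{"rotation":[0,0,0],"translation":[0,-0.02,-0.02],"grip":1},{"rotation":[0,0,0],"translation":[0,-0.05,-0.02],"grip":1},{"rotation":[0,0,0],"translation":[0,-0.057,-0.02],"grip":1},{"rotation":[0,0,0],"translation":[0,-0.057,0],"grip":1},{"rotation":[0,0,0],"translation":[0,-0.057,0.012],"grip":1},{"rotation":[0,0,0],"translation":[0,-0.057,0.016],"grip":1},{"rotation":[0,0,0],"translation":[0,-0.057,0.016],"grip":1}]'
python3 -m inch '[{"rotation":[0,0,0],"translation":[0,0,0.002],"grip":1},{"rotation":[0,0,0],"translation":[0,0,0.004],"grip":1},{"rotation":[0,0,0],"translation":[0,0,0.004],"grip":1}]'
python3 - <<'E'
from h import *
print(mon(get_obs()["eef_pos"]))
E
```

```text
t: 5.4
eef_pos: [0.5274, 0.1006, 0.0449]
eef_rot: [[-0.966, -0.257, -0.002], [-0.257, 0.966, 0.0], [0.002, 0.001, -1.0]]
contact_force: [-1.0, 0.0, 0.3]
finger_gap: 0.0004
grasp_force: 0.0
t: 5.7
eef_pos: [0.5283, 0.1003, 0.0419]
eef_rot: [[-0.967, -0.257, 0.0], [-0.257, 0.967, 0.0], [-0.0, -0.0, -1.0]]
contact_force: [-0.6, 0.1, -1.1]
finger_gap: 0.0002
grasp_force: 0.0
[-0.00087426 -0.04546846]
```

```bash
python3 -m inch '[{"rotation":[0,0,0],"translation":[0,0,0.001],"grip":1},{"rotation":[0,0,0],"translation":[0,0,0.002],"grip":1},{"rotation":[0,0,0],"translation":[0,0,0.002],"grip":1}]'
python3 -m inch '[{"rotation":[0,0,0],"translation":[0,0,0.001],"grip":1},{"rotation":[0,0,0],"translation":[0,0,0.002],"grip":1},{"rotation":[0,0,0],"translation":[0,0,0.002],"grip":1}]'
```

```text
t: 6.0
eef_pos: [0.5282, 0.1002, 0.0397]
eef_rot: [[-0.967, -0.256, -0.0], [-0.256, 0.967, -0.0], [0.0, 0.0, -1.0]]
contact_force: [0.7, 0.2, 0.3]
finger_gap: 0.0005
grasp_force: 0.0
t: 6.3
eef_pos: [0.5281, 0.1001, 0.0376]
eef_rot: [[-0.967, -0.256, -0.0], [-0.256, 0.967, -0.0], [0.0, 0.0, -1.0]]
contact_force: [0.5, -0.8, 0.2]
finger_gap: 0.0003
grasp_force: 0.0
```

No contact even at a reported z of 0.0376, so the tip is really about 16–18 mm higher. That is a good height for pushing.

```bash
python3 -m inch '[{"rotation":[0,0,0],"translation":[0,0.008,0],"grip":1},{"rotation":[0,0,0],"translation":[0,0.016,0],"grip":1},{"rotation":[0,0,0],"translation":[0,0.024,0],"grip":1},{"rotation":[0,0,0],"translation":[0,0.032,0],"grip":1},{"rotation":[0,0,0],"translation":[0,0.040,0],"grip":1},{"rotation":[0,0,0],"translation":[0,0.047,0],"grip":1},{"rotation":[0,0,0],"translation":[0,0.053,0],"grip":1},{"rotation":[0,0,0],"translation":[0,0.056,0],"grip":1}]'
python3 - <<'E'
from h import *
p=read_camera("wrist"); cv2.imwrite("pics/w3.png",p["color"][100:300,180:460])
print(mon(get_obs()["eef_pos"]))
for s,c in orange(p): print(s,c,mon(wat(p,c,.0695)))
for m in mark_of(p,"deck")[:1]: print(m,wat(p,m["location"],.05))
E
```

```text
t: 7.1
eef_pos: [0.5136, 0.1549, 0.0378]
eef_rot: [[-0.966, -0.257, -0.0], [-0.257, 0.966, 0.0], [0.0, 0.0, -1.0]]
contact_force: [-0.3, -0.7, -0.6]
finger_gap: 0.0006
grasp_force: 0.7
[-0.00107429  0.01130916]
[301, 224, 13, 68, 646] [307.42414861 252.63622291] [-0.00702735  0.02839625]
{'location': [260.1, 248.6], 'p': 0.82} [0.5165433  0.14450345 0.05      ]
```

View pics/w3.png

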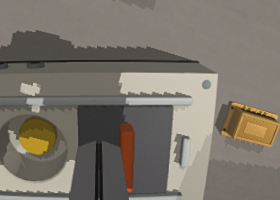

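The cover is nearly open: the tab is at crop (127,158), y ≈ +28 mm, and the yellow key shows at (38,140). I'll push the last millimetres.

```bash
python3 -m inch '[{"rotation":[0,0,0],"translation":[0,0.002,0],"grip":1},{"rotation":[0,0,0],"translation":[0,0.004,0],"grip":1},{"rotation":[0,0,0],"translation":[0,0.004,0],"grip":1}]'
python3 -m inch '[{"rotation":[0,0,0],"translation":[0,0.001,0],"grip":1},{"rotation":[0,0,0],"translation":[0,0.002,0],"grip":1},{"rotation":[0,0,0],"translation":[0,0.002,0],"grip":1}]'
```

```text
t: 7.5
eef_pos: [0.5128, 0.1583, 0.0378]
eef_rot: [[-0.967, -0.256, -0.0], [-0.256, 0.967, 0.0], [0.0, 0.0, -1.0]]
contact_force: [0.7, -0.1, -0.9]
finger_gap: 0.0004
grasp_force: 0.2
t: 7.8
eef_pos: [0.5127, 0.1588, 0.0378]
eef_rot: [[-0.966, -0.257, 0.001], [-0.257, 0.966, -0.003], [0.0, -0.003, -1.0]]
contact_force: [1.4, -5.6, -0.6]
finger_gap: 0.0003
grasp_force: 3.3
```

```bash
python3 -m inch '[{"rotation":[0,0,0],"translation":[0,-0.006,0],"grip":1},{"rotation":[0,0,0],"translation":[0,-0.010,-0.02],"grip":1},{"rotation":[0,0,0],"translation":[0,-0.03,-0.03],"grip":1},{"rotation":[0,0,0],"translation":[0,-0.049,-0.03],"grip":1},{"rotation":[0,0,0],"translation":[0,-0.049,-0.025],"grip":1},{"rotation":[0,0,0],"translation":[0,-0.049,-0.02],"grip":1},{"rotation":[0,0,0],"translation":[0,-0.049,-0.02],"grip":1}]'
python3 - <<'E'
from h import *
T=get_obs()["eef_pos"]; print(mon(T))
p=read_camera("wrist"); s=read_camera("side"); t=read_camera("top")
a=cv2.resize(p["color"][150:290,200:340],(560,560),interpolation=2); b=cv2.resize(s["color"][190:270,250:330],(560,560),interpolation=2)
cv2.imwrite("pics/w4.png",cv2.resize(cv2.hconcat([a,b]),(800,400)))
for c in(p,s):
  for m in mark_of(c,"deck")[:1]: print(m,(wat if c is p else at)(c,m["location"],.05))
  for m in mark_of(c,"reset_key_top")[:1]: print(m,(wat if c is p else at)(c,m["location"],.028))
for m in mark_of(t,"deck")[:1]:print(at(t,m["location"],.05))
E
```

```text
t: 8.5
eef_pos: [0.5234, 0.1134, 0.0562]
eef_rot: [[-0.967, -0.257, -0.003], [-0.257, 0.967, 0.001], [0.003, 0.001, -1.0]]
contact_force: [0.5, 0.4, 0.3]
finger_gap: 0.0006
grasp_force: 0.0
[-0.00225097 -0.03159479]
{'location': [324.4, 240.2], 'p': 0.57} [0.51719464 0.14540489 0.05      ]
{'location': [276.3, 230.0], 'p': 0.9} [0.52631293 0.11330549 0.028     ]
{'location': [301.3, 237.4], 'p': 0.76} [0.51739807 0.13720061 0.05      ]
{'location': [295.2, 233.3], 'p': 0.57} [0.52880985 0.10074523 0.028     ]
[0.51150765 0.13771938 0.05      ]
```

View pics/w4.png

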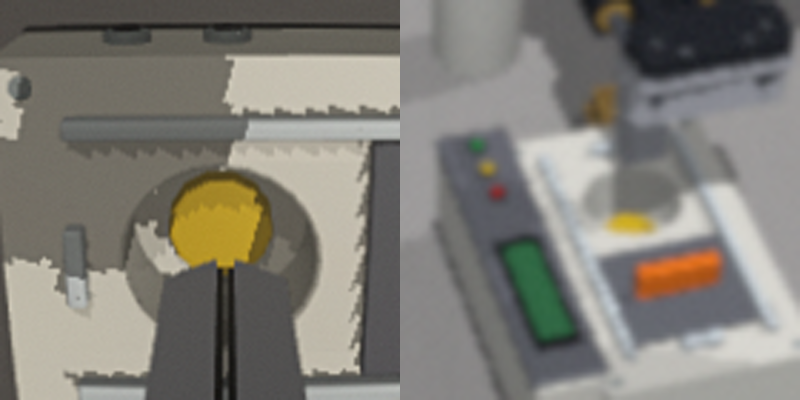

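Fingertips sit in front of the yellow key, centred laterally on the well (wrist crop (225,265), key (220,225)); the side view agrees, and the cover is fully open. Next I shift 2 mm along monitor +x and go down.

```bash
python3 -m inch '[{"rotation":[0,0,0],"translation":[-0.002,0,0.008],"grip":1},{"rotation":[0,0,0],"translation":[-0.002,0,0.016],"grip":1},{"rotation":[0,0,0],"translation":[-0.002,0,0.024],"grip":1},{"rotation":[0,0,0],"translation":[-0.002,0,0.032],"grip":1},{"rotation":[0,0,0],"translation":[-0.002,0,0.040],"grip":1},{"rotation":[0,0,0],"translation":[-0.002,0,0.042],"grip":1},{"rotation":[0,0,0],"translation":[-0.002,0,0.042],"grip":1}]'
python3 -m inch '[{"rotation":[0,0,0],"translation":[0,0,0.002],"grip":1},{"rotation":[0,0,0],"translation":[0,0,0.004],"grip":1},{"rotation":[0,0,0],"translation":[0,0,0.004],"grip":1}]'
```

```text
t: 9.6
eef_pos: [0.5265, 0.1133, 0.0152]
eef_rot: [[-0.967, -0.256, -0.001], [-0.256, 0.967, -0.0], [0.001, 0.0, -1.0]]
contact_force: [-1.6, 0.4, -0.2]
finger_gap: 0.0008
grasp_force: 0.0
t: 9.9
eef_pos: [0.5268, 0.1133, 0.0117]
eef_rot: [[-0.967, -0.256, -0.0], [-0.256, 0.967, -0.0], [0.0, 0.0, -1.0]]
contact_force: [0.0, -0.5, -0.4]
finger_gap: 0.0003
grasp_force: 0.0
```

```bash
python3 -m inch '[{"rotation":[0,0,0],"translation":[0,0,0.002],"grip":1},{"rotation":[0,0,0],"translation":[0,0,0.003],"grip":1},{"rotation":[0,0,0],"translation":[0,0,0.003],"grip":1}]'
python3 -m inch '[{"rotation":[0,0,0],"translation":[0,0,0.001],"grip":1},{"rotation":[0,0,0],"translation":[0,0,0.002],"grip":1},{"rotation":[0,0,0],"translation":[0,0,0.002],"grip":1}]'
```

```text
t: 10.2
eef_pos: [0.5267, 0.1133, 0.0086]
eef_rot: [[-0.967, -0.256, -0.0], [-0.256, 0.967, 0.0], [0.0, 0.0, -1.0]]
contact_force: [0.5, -0.9, -0.2]
finger_gap: 0.0002
grasp_force: 0.0
t: 10.5
eef_pos: [0.527, 0.1133, 0.0069]
eef_rot: [[-0.967, -0.256, 0.0], [-0.256, 0.967, -0.0], [-0.0, -0.0, -1.0]]
contact_force: [-1.4, 0.0, 2.2]
finger_gap: 0.0005
grasp_force: 0.9
```

```bash
python3 -m inch '[{"rotation":[0,0,0],"translation":[0,0,0.002],"grip":1},{"rotation":[0,0,0],"translation":[0,0,0.004],"grip":1},{"rotation":[0,0,0],"translation":[0,0,0.004],"grip":1}]'
python3 -m inch '[{"rotation":[0,0,0],"translation":[0,0,0.001],"grip":1},{"rotation":[0,0,0],"translation":[0,0,0.002],"grip":1},{"rotation":[0,0,0],"translation":[0,0,0.002],"grip":1}]'
```

```text
t: 10.8
eef_pos: [0.527, 0.1133, 0.0029]
eef_rot: [[-0.967, -0.256, 0.0], [-0.256, 0.967, 0.0], [-0.0, -0.0, -1.0]]
contact_force: [-1.1, -0.7, 3.5]
finger_gap: 0.0007
grasp_force: 2.1
t: 11.1
eef_pos: [0.5272, 0.1133, 0.0024]
eef_rot: [[-0.967, -0.257, -0.001], [-0.257, 0.967, -0.0], [0.001, -0.0, -1.0]]
contact_force: [-5.2, 0.2, 14.2]
finger_gap: 0.0006
grasp_force: 7.3
```

The key has bottomed. Ease slightly, hold it for over a second, then rise clear.

```bash
H='x'; python3 -m inch '[{"rotation":[0,0,0],"translation":[0,0,-0.0007],"grip":1},{"rotation":[0,0,0],"translation":[0,0,-0.0007],"grip":1},{"rotation":[0,0,0],"translation":[0,0,-0.0007],"grip":1},{"rotation":[0,0,0],"translation":[0,0,-0.0007],"grip":1},{"rotation":[0,0,0],"translation":[0,0,-0.0007],"grip":1},{"rotation":[0,0,0],"translation":[0,0,-0.0007],"grip":1},{"rotation":[0,0,0],"translation":[0,0,-0.0007],"grip":1},{"rotation":[0,0,0],"translation":[0,0,-0.0007],"grip":1}]'
python3 -m inch '[{"rotation":[0,0,0],"translation":[0,0,0],"grip":1},{"rotation":[0,0,0],"translation":[0,0,0],"grip":1},{"rotation":[0,0,0],"translation":[0,0,0],"grip":1},{"rotation":[0,0,0],"translation":[0,0,0],"grip":1},{"rotation":[0,0,0],"translation":[0,0,0],"grip":1},{"rotation":[0,0,0],"translation":[0,0,0],"grip":1}]'
python3 -m inch '[{"rotation":[0,0,0],"translation":[0,0,-0.015],"grip":1},{"rotation":[0,0,0],"translation":[0,0,-0.04],"grip":1},{"rotation":[0,0,0],"translation":[0,0,-0.075],"grip":1},{"rotation":[0,0,0],"translation":[0,0,-0.085],"grip":1},{"rotation":[0,0,0],"translation":[0,0,-0.085],"grip":1}]'
python3 - <<'E'
from h import *
T=get_obs()["eef_pos"]; print(mon(T),T)
p=read_camera("wrist")
for s,c in orange(p): print(s,c,mon(wat(p,c,.0695)))
for m in mark_of(p,"deck")[:1]: print(m,wat(p,m["location"],.05))
E
```

```text
t: 11.9
eef_pos: [0.5271, 0.1133, 0.0024]
eef_rot: [[-0.967, -0.256, -0.0], [-0.256, 0.967, -0.0], [0.0, -0.0, -1.0]]
contact_force: [-2.8, 0.4, 9.8]
finger_gap: 0.0004
grasp_force: 4.9
t: 12.5
eef_pos: [0.5271, 0.1133, 0.0024]
eef_rot: [[-0.967, -0.256, 0.0], [-0.256, 0.967, -0.0], [0.0, -0.0, -1.0]]
contact_force: [-3.6, -0.3, 10.0]
finger_gap: 0.0005
grasp_force: 4.9
t: 13.0
eef_pos: [0.5282, 0.1133, 0.0882]
eef_rot: [[-0.967, -0.256, 0.004], [-0.256, 0.967, -0.0], [-0.004, -0.001, -1.0]]
contact_force: [0.5, 0.3, -0.4]
finger_gap: 0.0006
grasp_force: 0.0
[ 0.00232026 -0.03290269] [0.52820092 0.11329966 0.08817674]
[359, 197, 13, 54, 511] [365.11545988 223.67123288] [-0.0028803   0.03132401]
{'location': [320.7, 217.3], 'p': 0.69} [0.51600851 0.14481546 0.05      ]
```

Now over to the other side of the tab.

```bash
python3 -m inch '[{"rotation":[0,0,0],"translation":[0.002,0.04,0],"grip":1},{"rotation":[0,0,0],"translation":[0.002,0.08,0],"grip":1},{"rotation":[0,0,0],"translation":[0.002,0.09,0],"grip":1},{"rotation":[0,0,0],"translation":[0.002,0.09,0],"grip":1},{"rotation":[0,0,0],"translation":[0.002,0.09,0.02],"grip":1},{"rotation":[0,0,0],"translation":[0.002,0.09,0.04],"grip":1},{"rotation":[0,0,0],"translation":[0.002,0.09,0.047],"grip":1},{"rotation":[0,0,0],"translation":[0.002,0.09,0.047],"grip":1}]'
python3 - <<'E'
from h import *
T=get_obs()["eef_pos"]; print(mon(T),T)
E
```

```text
t: 13.9
eef_pos: [0.5008, 0.1986, 0.0378]
eef_rot: [[-0.967, -0.255, -0.003], [-0.255, 0.967, -0.001], [0.003, 0.0, -1.0]]
contact_force: [-0.1, 0.7, 0.2]
finger_gap: 0.0006
grasp_force: 0.0
[-0.00220665  0.05654231] [0.50083159 0.19857464 0.03782521]
```

```bash
python3 -m inch '[{"rotation":[0,0,0],"translation":[0,-0.009,-0.001],"grip":1},{"rotation":[0,0,0],"translation":[0,-0.018,-0.001],"grip":1},{"rotation":[0,0,0],"translation":[0,-0.027,-0.001],"grip":1},{"rotation":[0,0,0],"translation":[0,-0.036,-0.001],"grip":1},{"rotation":[0,0,0],"translation":[0,-0.045,-0.001],"grip":1},{"rotation":[0,0,0],"translation":[0,-0.054,-0.001],"grip":1},{"rotation":[0,0,0],"translation":[0,-0.062,-0.001],"grip":1},{"rotation":[0,0,0],"translation":[0,-0.068,-0.001],"grip":1}]'
python3 -m inch '[{"rotation":[0,0,0],"translation":[0,-0.001,0],"grip":1},{"rotation":[0,0,0],"translation":[0,-0.002,0],"grip":1},{"rotation":[0,0,0],"translation":[0,-0.002,0],"grip":1}]'
python3 -m inch '[{"rotation":[0,0,0],"translation":[0,-0.001,0],"grip":1},{"rotation":[0,0,0],"translation":[0,-0.002,0],"grip":1},{"rotation":[0,0,0],"translation":[0,-0.002,0],"grip":1}]'
python3 - <<'E'
from h import *
T=get_obs()["eef_pos"]; print(mon(T),T)
E
```

```text
t: 14.7
eef_pos: [0.5204, 0.1333, 0.0412]
eef_rot: [[-0.967, -0.256, 0.002], [-0.256, 0.967, 0.0], [-0.002, -0.0, -1.0]]
contact_force: [1.3, 1.8, 4.4]
finger_gap: 0.0004
grasp_force: 2.4
t: 15.0
eef_pos: [0.5207, 0.1317, 0.0411]
eef_rot: [[-0.967, -0.256, 0.002], [-0.256, 0.967, -0.0], [-0.002, -0.001, -1.0]]
contact_force: [1.4, 1.5, 4.7]
finger_gap: 0.0003
grasp_force: 1.9
t: 15.3
eef_pos: [0.5212, 0.1299, 0.0411]
eef_rot: [[-0.967, -0.256, 0.002], [-0.256, 0.967, -0.0], [-0.002, -0.0, -1.0]]
contact_force: [1.5, 1.6, 5.3]
finger_gap: 0.0004
grasp_force: 2.1
[-0.00020667 -0.01500379] [0.52115746 0.12994736 0.04106686]
```

```bash
python3 - <<'E'
from h import *
p=read_camera("wrist"); s=read_camera("side")
a=cv2.resize(p["color"][150:290,200:340],(560,560),interpolation=2); b=cv2.resize(s["color"][190:270,250:330],(560,560),interpolation=2)
cv2.imwrite("pics/w5.png",cv2.resize(cv2.hconcat([a,b]),(800,400)))
for q,c in orange(p): print(q,c,mon(wat(p,c,.0695)))
for m in mark_of(p,"deck")[:1]: print(m,wat(p,m["location"],.05))
E
```

```text
[247, 222, 13, 65, 494] [252.54048583 245.80364372] [-0.00912028 -0.02918814]
{'location': [300.7, 248.2], 'p': 0.82} [0.51856006 0.14484732 0.05      ]
```

View pics/w5.png

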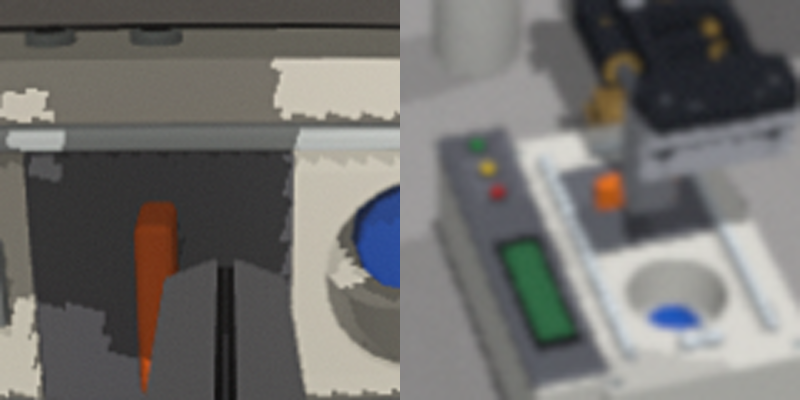

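The tab (wrist crop (155,290)) is at about -30 mm and the plate covers the yellow well: nearly shut. I'll nudge to the stop, slightly raised, then withdraw.

```bash
python3 -m inch '[{"rotation":[0,0,0],"translation":[0,0,-0.002],"grip":1},{"rotation":[0,0,0],"translation":[0,-0.001,-0.002],"grip":1},{"rotation":[0,0,0],"translation":[0,-0.0015,-0.002],"grip":1},{"rotation":[0,0,0],"translation":[0,-0.0015,-0.002],"grip":1}]'
python3 -m inch '[{"rotation":[0,0,0],"translation":[0,-0.001,0],"grip":1},{"rotation":[0,0,0],"translation":[0,-0.0015,0],"grip":1},{"rotation":[0,0,0],"translation":[0,-0.0015,0],"grip":1}]'
```

```text
t: 15.85
eef_pos: [0.5197, 0.1286, 0.0417]
eef_rot: [[-0.967, -0.256, -0.002], [-0.256, 0.967, -0.0], [0.002, 0.0, -1.0]]
contact_force: [-0.6, 0.3, 0.1]
finger_gap: 0.0004
grasp_force: 0.3
t: 16.15
eef_pos: [0.5209, 0.1271, 0.0423]
eef_rot: [[-0.967, -0.256, -0.0], [-0.256, 0.967, -0.0], [0.0, -0.0, -1.0]]
contact_force: [-0.3, 1.0, 0.3]
finger_gap: 0.0002
grasp_force: 0.3
```

```bash
python3 -m inch '[{"rotation":[0,0,0],"translation":[0,-0.001,0],"grip":1},{"rotation":[0,0,0],"translation":[0,-0.0015,0],"grip":1},{"rotation":[0,0,0],"translation":[0,-0.0015,0],"grip":1}]'
python3 -m inch '[{"rotation":[0,0,0],"translation":[0,0.006,0],"grip":1},{"rotation":[0,0,0],"translation":[0,0.010,-0.03],"grip":1},{"rotation":[0,0,0],"translation":[0,0.010,-0.08],"grip":1},{"rotation":[0,0,0],"translation":[0,0.010,-0.12],"grip":1},{"rotation":[0,0,0],"translation":[0.05,0.03,-0.14],"grip":1},{"rotation":[0,0,0],"translation":[0.1,0.05,-0.14],"grip":1},{"rotation":[0,0,0],"translation":[0.12,0.05,-0.14],"grip":1},{"rotation":[0,0,0],"translation":[0.12,0.05,-0.14],"grip":1}]'
python3 - <<'E'
from h import *
p=read_camera("wrist"); t=read_camera("top")
cv2.imwrite("pics/w6.png",cv2.resize(cv2.hconcat([p["color"],t["color"]]),(800,300)))
for c,f in((p,wat),(t,at)):
  for m in mark_of(c,"deck")[:1]: print("deck",m,f(c,m["location"],.05))
  for q,e in orange(c): print(q,e,mon(f(c,e,.0695)))
E
```

```text
t: 16.45
eef_pos: [0.5215, 0.1258, 0.0425]
eef_rot: [[-0.967, -0.256, 0.0], [-0.256, 0.967, 0.0], [-0.0, -0.0, -1.0]]
contact_force: [-1.2, 0.3, 0.3]
finger_gap: 0.0003
grasp_force: 0.4
t: 17.25
eef_pos: [0.3902, 0.1437, 0.1823]
eef_rot: [[-0.966, -0.258, 0.001], [-0.258, 0.966, -0.0], [-0.001, -0.001, -1.0]]
contact_force: [-0.2, 0.3, 0.3]
finger_gap: 0.0005
grasp_force: 0.0
deck {'location': [248.4, 293.9], 'p': 0.95} [0.51985606 0.141791   0.05      ]
[219, 282, 10, 20, 144] [223.11111111 293.07638889] [-0.01096616 -0.03000899]
deck {'location': [252.5, 252.9], 'p': 0.95} [0.51664489 0.13968984 0.05      ]
[262, 238, 8, 20, 76] [265.43421053 247.44736842] [-0.00029053 -0.03211734]
```

View pics/w6.png

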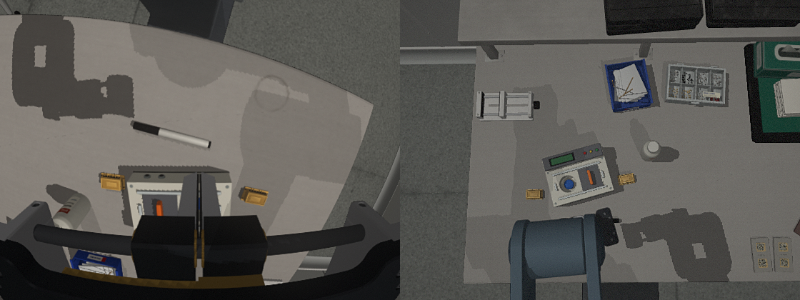

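The top picture shows the monitor clear of the arm, the cover on the right over the yellow key and the other things in place. I'll refit the monitor pose to get the tab relative to it.

```bash
python3 - <<'E'
from h import *
from scipy.optimize import minimize
p=read_camera("top"); m=masks_of(p,"monitor")[0]["mask"].astype(np.uint8)
def sil(q):
    x,y,a=q; R=np.array([[np.cos(a),-np.sin(a)],[np.sin(a),np.cos(a)]]); out=np.zeros((1680,2240),np.uint8)
    for x0,x1,h in((-50,50,50),(49,85,68)):
        P=np.array([[X,Y] for X in(x0,x1) for Y in(-85,85)])/1000@R.T+[x,y]
        P=np.r_[np.c_[P,np.zeros(4)],np.c_[P,np.full(4,h/1000)]]
        cv2.fillConvexPoly(out,cv2.convexHull(((proj(p,P)+.5)*4).astype(np.float32)).astype(np.int32),1)
    return out
M=cv2.resize(m,None,fx=4,fy=4,interpolation=0)
f=lambda q:1-(sil(q)&M).sum()/(sil(q)|M).sum()
q0=np.array([.517,.142,.26])
s=minimize(f,q0,method="Nelder-Mead",options=dict(initial_simplex=[q0,q0+[.01,0,0],q0+[0,.01,0],q0+[0,0,.05]],maxiter=120)).x; print(s,f(s))
T=[at(p,e,.067) for _,e in orange(p)]
c,si=np.cos(s[2]),np.sin(s[2])
for t in T: d=t[:2]-s[:2]; print("tab rel",c*d[0]+si*d[1],-si*d[0]+c*d[1])
for t in ("package_01","marker","ipa_bottle"):
  for k in mark_of(p,t)[:2]: print(t,at(p,k["location"],0),k["p"])
E
```

```text
[0.51721388 0.14321323 0.25870378] 0.020966133953656985
tab rel 0.0006148850913681387 -0.030959151291674297
package_01 [0.53064994 0.01708673 0.        ] 0.82
package_01 [0.48512401 0.27235361 0.        ] 0.69
ipa_bottle [ 0.59586281 -0.0638512   0.        ] 0.98
```

The monitor hasn't moved and the cover is about 1 mm from shut, but the last push rode on the tips' chamfer and didn't reach a clear stop. I'll do one lower confirming push until the end stop is felt.

```bash
python3 -m inch '[{"rotation":[0,0,0],"translation":[-0.04,-0.013,0],"grip":1},{"rotation":[0,0,0],"translation":[-0.08,-0.026,0],"grip":1},{"rotation":[0,0,0],"translation":[-0.122,-0.037,0.02],"grip":1},{"rotation":[0,0,0],"translation":[-0.122,-0.037,0.06],"grip":1},{"rotation":[0,0,0],"translation":[-0.122,-0.037,0.10],"grip":1},{"rotation":[0,0,0],"translation":[-0.122,-0.037,0.13],"grip":1},{"rotation":[0,0,0],"translation":[-0.122,-0.037,0.139],"grip":1},{"rotation":[0,0,0],"translation":[-0.122,-0.037,0.139],"grip":1}]'
python3 -m inch '[{"rotation":[0,0,0],"translation":[0,0,0.003],"grip":1},{"rotation":[0,0,0],"translation":[0,0,0.006],"grip":1},{"rotation":[0,0,0],"translation":[0,0,0.006],"grip":1}]'
python3 - <<'E'
from h import *
print(mon(get_obs()["eef_pos"]))
E
```

```text
t: 18.5
eef_pos: [0.5192, 0.1388, 0.0422]
eef_rot: [[-0.967, -0.256, -0.003], [-0.256, 0.967, -0.0], [0.003, 0.001, -1.0]]
contact_force: [-0.4, -0.2, 0.3]
finger_gap: 0.0003
grasp_force: 0.0
t: 18.8
eef_pos: [0.5209, 0.1389, 0.0385]
eef_rot: [[-0.967, -0.256, 0.002], [-0.256, 0.967, 0.0], [-0.002, -0.0, -1.0]]
contact_force: [0.3, 1.1, 0.2]
finger_gap: 0.0006
grasp_force: 0.0
[ 0.00181631 -0.00622742]
```

```bash
python3 -m inch '[{"rotation":[0,0,0],"translation":[0,-0.003,0.001],"grip":1},{"rotation":[0,0,0],"translation":[0,-0.006,0.001],"grip":1},{"rotation":[0,0,0],"translation":[0,-0.008,0.001],"grip":1},{"rotation":[0,0,0],"translation":[0,-0.008,0.001],"grip":1}]'
python3 -m inch '[{"rotation":[0,0,0],"translation":[0,-0.001,0],"grip":1},{"rotation":[0,0,0],"translation":[0,-0.0015,0],"grip":1},{"rotation":[0,0,0],"translation":[0,-0.0015,0],"grip":1}]'
python3 -m inch '[{"rotation":[0,0,0],"translation":[0,-0.001,0],"grip":1},{"rotation":[0,0,0],"translation":[0,-0.0015,0],"grip":1},{"rotation":[0,0,0],"translation":[0,-0.0015,0],"grip":1}]'
```

```text
t: 19.2
eef_pos: [0.5223, 0.1308, 0.0366]
eef_rot: [[-0.967, -0.256, 0.0], [-0.256, 0.967, -0.0], [-0.0, -0.0, -1.0]]
contact_force: [-0.1, -0.2, 0.0]
finger_gap: 0.0004
grasp_force: 0.0
t: 19.5
eef_pos: [0.5225, 0.1297, 0.0365]
eef_rot: [[-0.967, -0.256, 0.0], [-0.256, 0.967, -0.0], [-0.0, -0.0, -1.0]]
contact_force: [0.5, 0.0, -0.4]
finger_gap: 0.0005
grasp_force: 0.0
t: 19.8
eef_pos: [0.5227, 0.1288, 0.0364]
eef_rot: [[-0.967, -0.256, -0.0], [-0.256, 0.967, 0.001], [0.0, 0.001, -1.0]]
contact_force: [-0.5, 2.8, 0.1]
finger_gap: 0.0002
grasp_force: 1.6
```

```bash
python3 -m inch '[{"rotation":[0,0,0],"translation":[0,-0.0008,0],"grip":1},{"rotation":[0,0,0],"translation":[0,-0.0008,0],"grip":1}]'
python3 -m inch '[{"rotation":[0,0,0],"translation":[0,0.006,0],"grip":1},{"rotation":[0,0,0],"translation":[0,0.010,-0.03],"grip":1},{"rotation":[0,0,0],"translation":[0,0.010,-0.08],"grip":1},{"rotation":[0,0,0],"translation":[0,0.010,-0.12],"grip":1},{"rotation":[0,0,0],"translation":[0.05,0.03,-0.14],"grip":1},{"rotation":[0,0,0],"translation":[0.1,0.05,-0.14],"grip":1},{"rotation":[0,0,0],"translation":[0.1,0.05,-0.14],"grip":1},{"rotation":[0,0,0],"translation":[0.1,0.05,-0.14],"grip":1}]'
python3 - <<'E'
from h import *
p=read_camera("top")
for m in mark_of(p,"deck")[:1]: print("deck",m,at(p,m["location"],.05))
for q,e in orange(p): print(q,e,mon(at(p,e,.067)))
E
```

```text
t: 20.0
eef_pos: [0.5227, 0.1287, 0.0365]
eef_rot: [[-0.967, -0.256, -0.001], [-0.256, 0.967, 0.002], [-0.0, 0.003, -1.0]]
contact_force: [-1.4, 5.9, 1.5]
finger_gap: 0.0003
grasp_force: 3.3
t: 20.8
eef_pos: [0.4129, 0.1502, 0.1766]
eef_rot: [[-0.966, -0.257, 0.001], [-0.257, 0.966, -0.001], [-0.001, -0.001, -1.0]]
contact_force: [0.4, 0.6, 0.6]
finger_gap: 0.0005
grasp_force: 0.0
deck {'location': [252.3, 254.1], 'p': 0.86} [0.51428629 0.14008566 0.05      ]
[262, 238, 8, 20, 75] [265.64 247.36] [-4.55578301e-06 -3.25129686e-02]
```

The end stop was felt at 5.9 N, with the tab at -32.5 mm: the cover is shut. Handing in.

```bash
python3 -c "from cell import *; print(hand_in())"
```

```text
the job is handed in; nothing more can be done
None
```

The job is handed in: I pushed the cover fully open, held the yellow key right down for about 1.4 s, then pushed the cover back until I felt the end stop; the monitor stayed in place, the packages and bottle showed no movement beyond measurement error, and the blue key was never touched. The hand-in call returned no verdict.

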